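Lock the goldsmith's strongbox and put its key away

ROBOT

A 7-joint arm with a two-finger parallel gripper is mounted at the origin on the work surface. World frame = base frame: x ahead of the robot, y to its left, z up, the work surface at z = 0. Lengths are in m, angles in degrees, forces in N, time in s.
With the tool pointing down it reaches from about 0.425 to 0.875 m from the base axis. Payload 4.7 kg.
Tool frame: the origin (TCP) lies between the finger pads; the fingertips stand 22 mm ahead of it and the grasp point (between the pads) lies 3 mm ahead of it (env.tip_reach is the distance from the TCP to the fingertips, in m); z points along the fingers, y is the line along which they close (so a half turn about z gives the same grasp; the last joint's range is limited). The gripper opens to 87 mm and grips with 3 to 60 N. Pads are 19 mm wide; open, the fingers measure 117 mm over their backs; the gripper's body (75 mm by 190 mm) begins 51 mm behind the grasp point.
Start: joints at [74.433, 18.392, -4.016, 83.108, 1.295, 78.541, -3.26], TCP at [0.183, -0.624, 0.245] pointing down, gripper open.
Joint ranges: [-163.93, 163.93], [-17.29, 119.83], [-79.2, 71.16], [3.27, 140.29], [-89.18, 269.18], [5.43, 117.66], [-154.24, 154.24]. Speed limits (degrees/s): [147.25, 147.25, 180, 180, 180, 180, 180].

INTERFACE

Orientations are given as [roll, pitch, yaw] about the fixed x, y, z axes, in that order (R = Rz(yaw) Ry(pitch) Rx(roll)).
In Python, from cell import env gives the robot as it stands.
- The arm moves only by the shell command python3 -m creep 'ROWS' [FORCE]. ROWS is JSON, one flat list of numbers, 7 for each row, row after row: the finger opening in mm, from 0 to 87, then the shift along the tool's x, y, z in units of 30 mm (1.0 is 30 mm), then the turn, a rotation vector about the tool's x, y, z in units of 6 degrees (1.0 is 6 degrees). A call has 1 to 12 rows; each row is the pose to reach, as a shift and turn from the pose commanded when the call began, along the tool's axes at that moment; what a row does not reach only later rows make up. A row lasts 1/10 s, in which the tool goes at most 50 mm and 8.59 degrees, less where a joint would pass 70% of its speed; a pose out of reach is approached as far as the arm can. A call with a gripper value outside its range is refused whole. The fingers move at their own pace and stop on an object; FORCE is the grip in N (left out, the last holds). Time passes only in rows, so rows that repeat a pose let the fingers close. It gives the time, the measured TCP pose, the force, the opening and the grip force at its end, in the units of the state.
- env.get_obs(): the state, without advancing time (a new reading comes with each control period).
- env.read_camera(name): name is "scene" or "top" or "wrist"; returns a dict with "color" (480x640x3 uint8, red, green, blue), "depth" (480x640 float32, m along the optical axis (not along the pixel's ray), 0 where there is no reading), "fovy" (degrees; the focal length in pixels is half the picture's height over the tangent of half this angle, whatever the lens; pixels are square), "cx", "cy" (the principal point, pixels), "R" (3x3) and "t" (3): a world point X has camera coordinates R X + t. Camera axes: x right, y down, z forward; pixel columns grow to the right and rows downward; lengths in m; the calibration is good to about 2 mm. A picture is of the moment at which its call begins.
- env.sign_off(): hands the job in; it is judged then, once.
The state is a dict: "time_s": time; "qpos": joint angles; "joint_velocities": joint speeds; "effort": joint torques, N m; "tool_pos": TCP position; "tool_rot": TCP orientation; "force": force on the tool from outside, world axes, zero at the start; "wrist_torque": the same for the moment, N m; "grip_width": finger opening in m; "grasp_force": force on a finger pad.
Only numpy, scipy, OpenCV 4.12 (cv2) and the standard library are available. Lean on these libraries where they do the work, as an engineer would, in place of code of your own. Each camera call takes 0.05 s, during which the arm holds its last target. There are 200 camera calls.

TASK

Lock the strongbox with the key that stands in its lock: turn the key counter-clockwise (seen from above) until the bolt is fully thrown into its keeper. Then turn it back, feeling gently for the one position where it will come out, draw it straight out without forcing it, and stand it upright, fully home, in the slot of the wooden key block and let go. Leave the other things on the bench where they are.

Things in the scene. Friction and masses are not known exactly. Their poses are not given: they have to be found in the camera images.
- strongbox: low dark steel strongbox, fixed, 180 x 220 mm (its x from -60 to 120, y from -80 to 140), lid 70 mm up. Origin: at bench level straight below the vertical axis of the lock; z up. A 72 x 72 mm grey lock case stands on the lid around that axis, top at 100 mm. A steel keeper bracket stands at y 52 to 68, x 2 to 34, up to 95 mm. The lock is damaged if the key presses on it with over 60 N.
- lock_floor (a point): point on the lock axis where the key's tip rests at the start, 73 mm above the bench. At the start the key's x axis is at -0.35 rad from the box's x axis (positive = counter-clockwise from above). Turned counter-clockwise it pushes the bolt at once, with about 0.1 N m, up to a hard stop at about +0.5 rad, with the bolt fully thrown. Clockwise: hard stop at about -1.1 rad.
- keyhole (a point): centre of the top of the round steel collar, 62 mm across, around the brass barrel, 104 mm up. It has one radial notch, 7 mm wide: only with the lug under it (within about 0.04 rad) can the key rise, and is out after 34 mm. The notch's place is not measured: from -0.95 to -0.30 rad from the box's x axis. Elsewhere its lug meets the collar after 5 mm. Sliding takes up to 6 N.
- key: steel key standing upright in the lock at the start, 75 mm long, about 70 g. Origin: centre of the blade's tip, on the turning axis; z up to the bow; x towards the lug. Bow (to be gripped): flat plate 28 mm wide along x, 8 mm thick along y, 45 to 75 mm above the tip. Blade: 5 mm thick along y, x from -8 to 10, up to 45 mm. Lug: 5 mm thick, out to x = 25, from 3 to 18 mm above the tip.
- bolt (a joint): travel of the steel bolt out of the lock case towards the box's +y, m: 0 drawn back (start), about 0.016 at the stop, fully thrown. It moves only when the key's lug pushes it, and stays where it is left (about 3 N).
- keyblock: wooden block fixed to the bench, 96 mm (x) x 52 mm (y) x 45 mm high, with one slot in its top. Origin: centre of its underside, z up.
- slot (a point): centre of the slot's mouth, in the top face of the key block, 45 mm above the bench. The slot is 60 mm long along the block's x, 11 mm wide along its y and 37 mm deep (floor 8 mm above the bench); the key fits either way round, blade along the slot.
- pliers: pliers with green handles lying on the bench, 115 mm long, 14 mm high; origin on the underside near the pivot. Bystander.
- dish: small white dish of silver beads, 64 mm across, 22 mm high, on the strongbox lid; origin: centre of its underside. Bystander.
- mandrel: upright steel ring mandrel on a round foot of 80 mm diameter, 152 mm tall; origin: centre of its underside. Bystander.
- hammer: hammer lying on the bench, 220 mm long. Bystander.
- file: file-like hand tool with a wooden handle lying on the bench, 190 mm long. Bystander.
- jar: small amber jar, 44 mm across, 55 mm high, beside the key block on its +x side; origin: centre of its underside. Bystander.
There are look-alikes about, which are no part of the job. Of the things that look like the keyblock, the smallest one is meant.

How it is judged (in metres and radians):
On the way, in this order (a step that is already met when the one before it is completed fails the run):
1. the bolt is thrown at least 14 mm while the key is in the lock (value of joint bolt above 0.014 m and z of key in the frame of strongbox below 0.08 m), for 0.1 s.
2. the key is drawn out of the lock (z of key in the frame of strongbox above 0.106 m), for 0.1 s.
At the end, for the whole second after the job is handed in: the bolt is still thrown by at least 13.5 mm, and the key stands released and still in the slot of the key block, upright within 0.25 rad, its tip within 6 mm of the slot's floor and within 24 mm of the slot's centre (value of joint bolt above 0.0135 m and z of key in the frame of keyblock below 0.014 m and horizontal distance between key and slot below 0.024 m and angle between key's own z axis and vertical below 0.25 rad and linear speed of key below 0.02 m/s); the robot touches nothing.
It fails at once if the key presses on the lock or box with more than 60 N (contact force between key and strongbox above 60 N).
It fails at once if another thing on the bench is moved by more than 20 mm (distance of any of pliers, dish, mandrel, hammer, file, jar from where it was at the start of the episode above 0.02 m).
It also fails if it takes over 72 s, if anything falls off the work surface, if the arm or the gripper's body presses on something with over 40 N, if the wrist force passes 120 N, or if a joint passes its speed limit or range.

## Working session

There is one attempt and no reset: what is moved stays moved. The work goes in short steps, Python scripts to look and compute and a shell command to move; the robot and the scene stay as the last step left them, time stands still between calls to the robot, and variables do not carry over. Pictures are saved under pics/ and viewed, at most 10 in all, crops included, and the job is handed in when it is done.

```bash
ls; mkdir -p pics
cat > h.py <<'E'
import numpy as np,cv2
from cell import env
from scipy.spatial.transform import Rotation as Ro
def cam(n):
    c=env.read_camera(n); c['f']=240/np.tan(np.radians(c['fovy'])/2); return c
def pts(c):
    v,u=np.mgrid[:480,:640]; d=c['depth']
    P=np.stack([(u-c['cx'])/c['f']*d,(v-c['cy'])/c['f']*d,d],-1)
    return (P-c['t'])@c['R']
def ray(c,u,v,z):
    r=c['R'].T@np.array([(u-c['cx'])/c['f'],(v-c['cy'])/c['f'],1]); o=-c['R'].T@c['t']
    return o+r*(z-o[2])/r[2]
def proj(c,X):
    p=c['R']@np.array(X)+c['t']; return p[:2]/p[2]*c['f']+[c['cx'],c['cy']]
def save(n,im): cv2.imwrite('pics/'+n,cv2.cvtColor(np.ascontiguousarray(im),cv2.COLOR_RGB2BGR))
E
python3 - <<'E'
from h import *
import pickle
for n in('top','scene'):
    c=cam(n); save(n+'.png',c['color']); pickle.dump(c,open(n+'.pkl','wb')); print(n,c['fovy'],-c['R'].T@c['t'])
print(env.get_obs(), env.tip_reach)
E
```

```text
pics
top 49.41420424478664 [ 0.43053343 -0.02471693  1.07087046]
scene 54.10068874416261 [0.86404033 0.5452038  0.83185889]
{'time_s': 0.1, 'qpos': array([74.43164005, 18.43449438, -4.01700138, 83.16802792,  1.29441336,
       78.54090308, -3.26196478]), 'joint_velocities': array([-0.05009104, -0.04945692, -0.02990779, -0.26137591, -0.08959061,
       -0.13602971, -0.01705317]), 'effort': array([-1.00856178e-03, -4.92572165e+01, -4.06077364e-01, -3.13399386e+01,
       -6.39944826e-02,  3.95074754e-02,  6.47679030e-05]), 'tool_pos': array([ 0.18310669, -0.62319731,  0.24357364]), 'tool_rot': array([-1.79901781e+02,  4.43947137e-03,  1.63772739e+01]), 'force': array([ 0.64401438, -0.71617553,  0.61883838]), 'wrist_torque': array([-0.00347745, -0.0138905 ,  0.01621225]), 'grasp_force': 0.0, 'grip_width': 0.08704525846763059} 0.022
```

View pics/top.png

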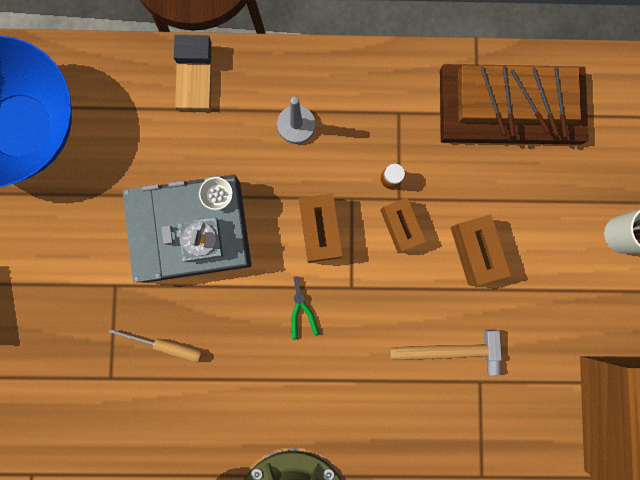

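View pics/scene.png

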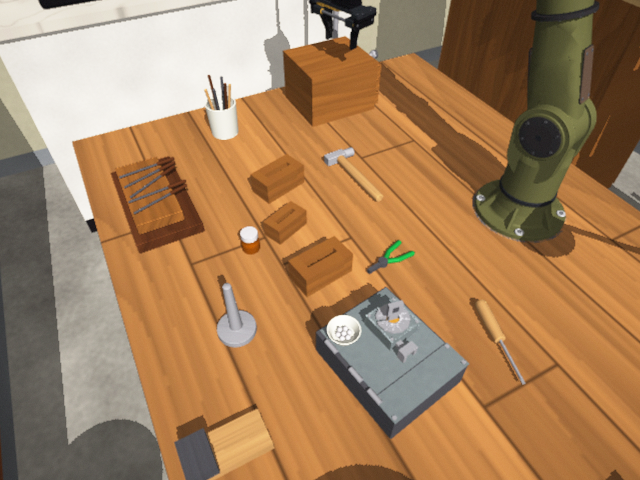

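The top view shows the strongbox lock at about (202,237), with its keeper at (168,235), so box +y points image-left. Three blocks could be the key block: (321,228), (404,227) and (482,251). The smallest is (404,227), and the jar at (393,175) is on its +x side, so I choose that one. Next I'll measure it and check it in one close crop.

```bash
cat > m.py <<'E'
from h import *
import pickle
c=pickle.load(open('top.pkl','rb')); P=pts(c); Z=P[...,2]
def rect(m,name,z):
    m=cv2.morphologyEx(m.astype(np.uint8),cv2.MORPH_OPEN,np.ones((3,3)))
    k=max(cv2.findContours(m,cv2.RETR_EXTERNAL,cv2.CHAIN_APPROX_NONE)[0],key=cv2.contourArea)
    W=np.array([ray(c,u,v,z)[:2] for u,v in k[:,0]],np.float32)*1000
    r=cv2.minAreaRect(W); print(name,'z',np.median(Z[m>0]),r); return r
def win(u0,u1,v0,v1):
    w=np.zeros((480,640),bool); w[v0:v1,u0:u1]=1; return w
rect(win(110,260,165,290)&(Z>.06)&(Z<.13),'lid',.07)
rect(win(110,260,200,275)&(Z>.088)&(Z<.11),'lockcase+collar',.10)
rect(win(155,178,220,250)&(Z>.085),'keeper',.095)
rect(win(160,260,200,275)&(Z>.135)&(Z<.16),'bow',.148)
for n,w in(('A',win(290,352,185,270)),('B',win(375,430,190,260)),('C',win(445,515,205,290))):
    rect(w&(Z>.035)&(Z<.07),n,.045)
rect(win(375,415,160,192)&(Z>.04),'jar',.055)
g=cv2.cvtColor(c['color'],cv2.COLOR_RGB2GRAY)
rect(win(394,414,206,242)&(g<55),'slotB dark',.045)
rect(win(280,320,80,150)&(Z>.09),'mandrel',.15)
print(Z[225:250:2,190:216:2].round(3))
im=np.hstack([cv2.resize(c['color'][200:275,150:250],None,fx=4,fy=4,interpolation=2),cv2.resize(c['color'][185:260,360:450],None,fx=4,fy=4,interpolation=2)])
save('crop.png',im)
E
python3 m.py
```

```text
lid z 0.07166061686467207 ((546.3558959960938, 212.3962860107422), (182.13699340820312, 221.41761779785156), 9.14583969116211)
lockcase+collar z 0.10117498211350685 ((520.607421875, 177.26171875), (72.98907470703125, 73.59925842285156), 9.147100448608398)
keeper z 0.09406474993670239 ((528.81787109375, 238.7303009033203), (33.14781188964844, 18.860063552856445), 9.319470405578613)
bow z 0.14693984057999068 ((520.3213500976562, 177.11570739746094), (10.331009864807129, 27.86236572265625), 77.93943786621094)
A z 0.05869078622068302 ((552.8663330078125, -48.783447265625), (128.6056671142578, 69.20207977294922), 8.780768394470215)
B z 0.04474733861907315 ((560.694091796875, -214.72210693359375), (95.96520233154297, 54.165279388427734), 21.859628677368164)
C z 0.05835044398074979 ((511.49090576171875, -370.5984191894531), (127.38491821289062, 77.16309356689453), 16.19877815246582)
jar z 0.05455441929754462 ((659.8807373046875, -194.18101501464844), (38.3962287902832, 39.9921989440918), 0.8326563835144043)
slotB dark z 0.01475262797700464 ((560.4412841796875, -214.5744171142578), (57.54713
[... 558 characters left out ...]
.103 0.106 0.106 0.103 0.102
  0.105]
 [0.103 0.144 0.145 0.145 0.124 0.109 0.104 0.092 0.102 0.106 0.103 0.106
  0.104]
 [0.105 0.147 0.146 0.143 0.125 0.102 0.104 0.107 0.106 0.104 0.103 0.1
  0.103]
 [0.107 0.147 0.149 0.132 0.122 0.103 0.106 0.103 0.105 0.101 0.107 0.104
  0.104]
 [0.149 0.147 0.148 0.134 0.117 0.102 0.103 0.101 0.104 0.107 0.107 0.103
  0.104]
 [0.147 0.149 0.147 0.133 0.089 0.101 0.1   0.102 0.104 0.102 0.104 0.103
  0.102]
 [0.104 0.105 0.103 0.13  0.102 0.104 0.103 0.1   0.104 0.103 0.104 0.103
  0.103]
 [0.105 0.101 0.102 0.102 0.106 0.103 0.105 0.102 0.104 0.106 0.101 0.106
  0.098]
 [0.105 0.106 0.102 0.104 0.105 0.101 0.103 0.103 0.103 0.102 0.105 0.099
  0.102]]
```

View pics/crop.png

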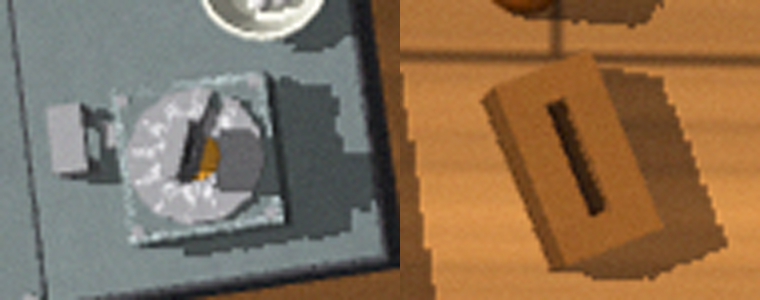

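The box yaw is 9.15° and the lock axis is at about (0.521, 0.177), with lid, lock case and bow agreeing to within 1 mm. The key's x axis is at about -11° in the world. The chosen block is at (0.5605, -0.2146) with its slot at 21.9°. The crop confirms its sizes: 96×54 top, 57×8 slot.

I'll set out now, with the tool yawed to key + 180° to keep joint 7 in range.

```bash
cat >> h.py <<'E'
def togo(x,y,z,yaw):
    o=env.get_obs(); R=Ro.from_euler('xyz',o['tool_rot'],degrees=True)
    d=R.inv().apply(np.array([x,y,z])-o['tool_pos'])/.03
    r=(R.inv()*Ro.from_euler('xyz',[180,0,yaw],degrees=True)).as_rotvec(degrees=True)/6
    print('t',round(o['time_s'],2),'pos',o['tool_pos'].round(4),'rot',o['tool_rot'].round(2),'F',o['force'].round(1),'T',o['wrist_torque'].round(2),'grip',round(o['grip_width'],4),round(o['grasp_force'],1),'q7',round(o['qpos'][6],1))
    print('go',d.round(3),'turn',r.round(3))
E
python3 -m creep '[87,11.1,-6.2,0,0,0,-12.5, 87,11.1,-6.2,0,0,0,-12.5, 87,11.1,-6.2,0,0,0,-12.5, 87,11.1,-6.2,0,0,0,-12.5, 87,11.1,-6.2,0,0,0,-12.5, 87,11.1,-6.2,0,0,0,-12.5, 87,11.1,-6.2,0,0,0,-12.5, 87,11.1,-6.2,0,0,0,-12.5, 87,11.1,-6.2,0,0,0,-12.5, 87,11.1,-6.2,0,0,0,-12.5, 87,11.1,-6.2,0,0,0,-12.5]'
python3 -c "
from h import *
togo(.5207,.1774,.245,169)"
```

```text
time_s: 1.2
tool_pos: [0.4495, -0.352, 0.2441]
tool_rot: [-179.9, -0.0, 91.1]
force: [-0.2, 0.1, 0.4]
grip_width: 0.0869
grasp_force: 0.0
t 1.2 pos [ 0.4495 -0.352   0.2441] rot [-179.94   -0.     91.15] F [-0.2  0.1  0.4] T [-0.03 -0.1  -0.02] grip 0.0869 0.0 q7 33.1
go [17.596  2.727 -0.032] turn [-8.0000e-03 -6.0000e-03 -1.2975e+01]
```

```bash
python3 -m creep '[87,17.6,2.73,0,0,0,-13, 87,17.6,2.73,0,0,0,-13, 87,17.6,2.73,0,0,0,-13, 87,17.6,2.73,0,0,0,-13, 87,17.6,2.73,0,0,0,-13, 87,17.6,2.73,0,0,0,-13, 87,17.6,2.73,0,0,0,-13, 87,17.6,2.73,0,0,0,-13, 87,17.6,2.73,0,0,0,-13, 87,17.6,2.73,0,0,0,-13, 87,17.6,2.73,0,0,0,-13, 87,17.6,2.73,0,0,0,-13]'
python3 -m creep '[87,0,0,0,0,0,0]'
python3 - <<'E'
from h import *
togo(.5207,.1774,.139,169)
c=cam('wrist'); P=pts(c); Z=P[...,2]
near=np.hypot(P[...,0]-.52,P[...,1]-.177)
m=((Z>.137)&(Z<.156)&(near<.03)).astype(np.uint8)
k=max(cv2.findContours(m,0,1)[0],key=cv2.contourArea)
W=np.array([ray(c,u,v,.148)[:2] for u,v in k[:,0]],np.float32)*1000
print(cv2.minAreaRect(W)); save('w1.png',c['color'])
E
```

```text
time_s: 2.4
tool_pos: [0.5187, 0.1837, 0.2446]
tool_rot: [179.8, -0.1, 169.6]
force: [-0.6, -0.2, -0.3]
grip_width: 0.0869
grasp_force: 0.0
time_s: 2.5
tool_pos: [0.5196, 0.1778, 0.2441]
tool_rot: [-180.0, -0.0, 169.3]
force: [-0.2, 0.3, -1.1]
grip_width: 0.0868
grasp_force: 0.0
t 2.5 pos [0.5196 0.1778 0.2441] rot [-1.7996e+02 -5.0000e-02  1.6928e+02] F [-0.2  0.3 -1.1] T [ 0.02 -0.12  0.01] grip 0.0868 0.0 q7 50.2
go [-0.042 -0.005  3.504] turn [-0.006 -0.008  0.047]
((518.0540161132812, 178.60366821289062), (7.816123008728027, 30.25409698486328), 79.3387451171875)
```

View pics/w1.png

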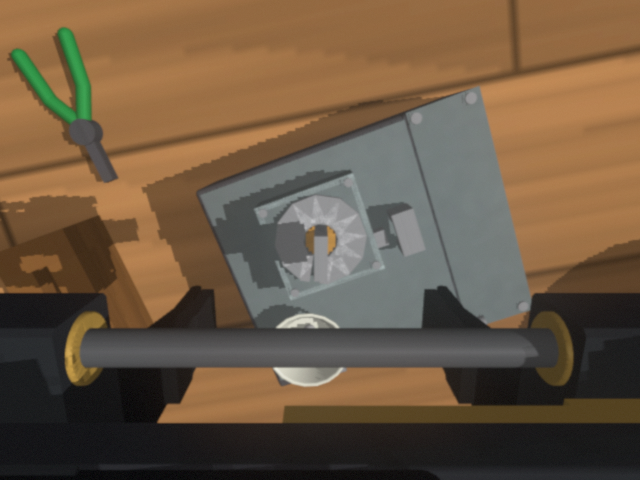

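The wrist view shows the bow at (321,252) centred in the brass barrel, the collar around it, the keeper at (408,230) and the dish below. It agrees with the top view to about 2 mm, so I'll descend and grip.

```bash
python3 -m creep '[60,0,0,1.2,0,0,0, 60,0,0,2.4,0,0,0, 40,0,0,3.1,0,0,0, 30,0,0,3.4,0,0,0, 30,0,0,3.4,0,0,0]' 10
python3 -m creep '[0,0,0,0,0,0,0, 0,0,0,0,0,0,0, 0,0,0,0,0,0,0, 0,0,0,0,0,0,0, 0,0,0,0,0,0,0, 0,0,0,0,0,0,0]' 10
python3 -c "
from h import *
togo(.5207,.1774,.139,169)"
```

```text
time_s: 3.05
tool_pos: [0.5193, 0.1763, 0.1415]
tool_rot: [-179.9, -0.1, 169.2]
force: [0.6, 1.1, -0.4]
grip_width: 0.0553
grasp_force: 0.0
time_s: 3.65
tool_pos: [0.5195, 0.1786, 0.1427]
tool_rot: [-180.0, 0.0, 169.4]
force: [-0.2, -0.7, 1.3]
grip_width: 0.0078
grasp_force: 10.0
t 3.65 pos [0.5195 0.1786 0.1427] rot [-1.8000e+02  1.0000e-02  1.6938e+02] F [-0.2 -0.7  1.3] T [-0.11 -0.11  0.01] grip 0.0078 10.0 q7 46.2
go [-0.046 -0.031  0.123] turn [-0.     0.002  0.063]
```

```bash
python3 -m creep '[0,0,0,0,0,0,0, 0,0,0,0,0,0,0, 0,0,0,0,0,0,-0.5, 0,0,0,0,0,0,-1, 0,0,0,0,0,0,-1.5, 0,0,0,0,0,0,-2, 0,0,0,0,0,0,-2.5, 0,0,0,0,0,0,-3, 0,0,0,0,0,0,-3]' 40
python3 -c "
from h import *
togo(.5195,.178,.1427,217.8)"
python3 -m creep '[0,0,0,0,0,0,-0.5, 0,0,0,0,0,0,-1, 0,0,0,0,0,0,-1.5, 0,0,0,0,0,0,-2, 0,0,0,0,0,0,-2.5, 0,0,0,0,0,0,-3, 0,0,0,0,0,0,-3]'
python3 -c "
from h import *
togo(.5195,.178,.1427,217.8)"
```

```text
time_s: 4.55
tool_pos: [0.5195, 0.1788, 0.1427]
tool_rot: [180.0, 0.0, -172.6]
force: [-0.5, 0.5, 1.6]
grip_width: 0.0076
grasp_force: 40.0
t 4.55 pos [0.5195 0.1788 0.1427] rot [ 1.7997e+02  1.0000e-02 -1.7262e+02] F [-0.5  0.5  1.6] T [ 0.24 -0.04 -0.03] grip 0.0076 40.0 q7 63.1
go [ 0.005 -0.028 -0.001] turn [ 5.000e-03  3.000e-03 -5.069e+00]
time_s: 5.25
tool_pos: [0.5196, 0.1787, 0.1427]
tool_rot: [180.0, 0.0, -154.7]
force: [-0.1, 1.1, 1.3]
grip_width: 0.0076
grasp_force: 40.0
t 5.25 pos [0.5196 0.1787 0.1427] rot [ 1.7998e+02  2.0000e-02 -1.5469e+02] F [-0.1  1.1  1.3] T [ 0.27 -0.05 -0.12] grip 0.0076 40.0 q7 79.8
go [ 0.013 -0.02  -0.001] turn [ 0.003  0.004 -2.081]
```

Low forces, with torque z around -0.1 as expected. I'll continue to the stop in small steps.

```bash
python3 -m creep '[0,0,0,0,0,0,-0.4, 0,0,0,0,0,0,-0.8, 0,0,0,0,0,0,-1.2, 0,0,0,0,0,0,-1.6, 0,0,0,0,0,0,-1.6]'
python3 -c "
from h import *
togo(.5195,.178,.1427,217.8)"
python3 -m creep '[0,0,0,0,0,0,-0.2, 0,0,0,0,0,0,-0.4, 0,0,0,0,0,0,-0.4]'
python3 -c "
from h import *
togo(.5195,.178,.1427,217.8)"
python3 -m creep '[0,0,0,0,0,0,-0.15, 0,0,0,0,0,0,-0.3, 0,0,0,0,0,0,-0.3]'
python3 - <<'E'
from h import *
togo(.5195,.178,.1427,217.8)
c=cam('top'); save('t2.png',cv2.resize(c['color'][200:275,140:240],None,fx=6,fy=6,interpolation=2))
E
```

```text
time_s: 5.75
tool_pos: [0.5196, 0.1787, 0.1426]
tool_rot: [180.0, 0.0, -145.1]
force: [-0.5, -0.2, 1.8]
grip_width: 0.0075
grasp_force: 40.0
t 5.75 pos [0.5196 0.1787 0.1426] rot [ 1.7999e+02  2.0000e-02 -1.4513e+02] F [-0.5 -0.2  1.8] T [ 0.26 -0.11 -0.1 ] grip 0.0075 40.0 q7 88.6
go [ 0.016 -0.016 -0.002] turn [ 0.001  0.003 -0.488]
time_s: 6.05
tool_pos: [0.5197, 0.1786, 0.1427]
tool_rot: [-180.0, 0.0, -142.6]
force: [0.6, 0.7, 2.6]
grip_width: 0.0076
grasp_force: 40.0
t 6.05 pos [0.5197 0.1786 0.1427] rot [-1.7999e+02  2.0000e-02 -1.4262e+02] F [0.6 0.7 2.6] T [ 0.35 -0.13 -0.13] grip 0.0076 40.0 q7 90.8
go [ 0.017 -0.013 -0.001] turn [-0.001  0.004 -0.07 ]
time_s: 6.35
tool_pos: [0.5196, 0.1786, 0.1426]
tool_rot: [-180.0, 0.0, -140.8]
force: [0.3, 1.9, 2.6]
grip_width: 0.0078
grasp_force: 40.0
t 6.35 pos [0.5196 0.1786 0.1426] rot [-1.7999e+02  2.0000e-02 -1.4079e+02] F [0.3 1.9 2.6] T [ 0.32 -0.21 -0.08] grip 0.0078 40.0 q7 92.5
go [ 0.017 -0.014 -0.002] turn [-0.001  0.004  0.235]
```

View pics/t2.png

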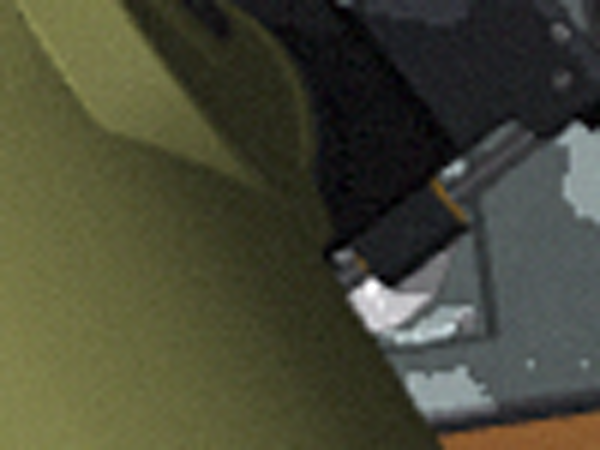

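The arm hides the bolt in the top view. I'll go a little further, then check from the scene camera.

```bash
python3 -m creep '[0,0,0,0,0,0,-0.15, 0,0,0,0,0,0,-0.3, 0,0,0,0,0,0,-0.3]'
python3 -c "
from h import *
togo(.5195,.178,.1427,217.8)"
python3 -m creep '[0,0,0,0,0,0,-0.15, 0,0,0,0,0,0,-0.3, 0,0,0,0,0,0,-0.3]'
python3 - <<'E'
from h import *
togo(.5195,.178,.1427,217.8)
c=cam('scene'); a=c['color'][275:375,340:460]
import pickle; b=pickle.load(open('scene.pkl','rb'))['color'][275:375,340:460]
save('s2.png',cv2.resize(np.hstack([b,a]),None,fx=3.3,fy=3.3,interpolation=2))
E
```

```text
time_s: 6.7
tool_pos: [0.5196, 0.1786, 0.1426]
tool_rot: [-180.0, 0.0, -139.0]
force: [0.2, 1.0, 3.3]
grip_width: 0.0076
grasp_force: 40.0
t 6.7 pos [0.5196 0.1786 0.1426] rot [-1.8000e+02  2.0000e-02 -1.3899e+02] F [0.2 1.  3.3] T [ 0.4  -0.23 -0.17] grip 0.0076 40.0 q7 94.2
go [ 0.016 -0.013 -0.002] turn [-0.001  0.003  0.534]
time_s: 7.0
tool_pos: [0.5196, 0.1786, 0.1426]
tool_rot: [180.0, 0.0, -137.2]
force: [0.2, 1.0, 4.4]
grip_width: 0.0074
grasp_force: 40.0
t 7.0 pos [0.5196 0.1786 0.1426] rot [ 1.8000e+02  2.0000e-02 -1.3722e+02] F [0.2 1.  4.4] T [ 0.47 -0.32 -0.41] grip 0.0074 40.0 q7 95.8
go [ 0.016 -0.011 -0.002] turn [0.001 0.003 0.831]
```

View pics/s2.png

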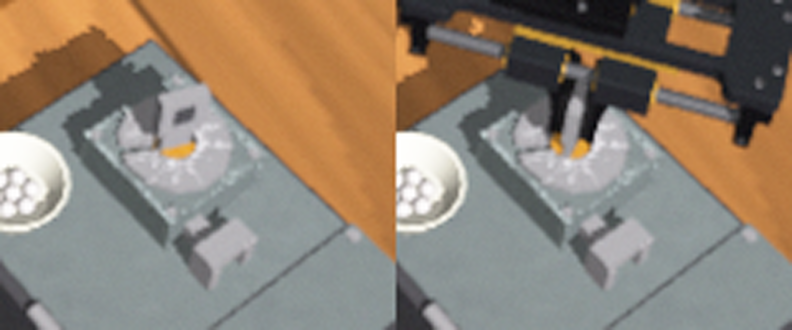

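At the stop the torque jumps to -0.41 N m at +37.8°+5° (pad twist), and the scene crop (right) shows the bolt reaching the keeper. The left crop also shows a dark radial notch in the collar near (120–155,148). I'll work out its angle from this and from the top depth dip.

Run:
```python
from h import *
import pickle
ax=np.array([.5203,.1778])
s=pickle.load(open('scene.pkl','rb')); t=pickle.load(open('top.pkl','rb'))
for u,v in((120,150),(140,148),(155,145)):
    w=ray(s,340+u/3.3,275+v/3.3,.104)[:2]-ax; print('scene',w*1e3,np.degrees(np.arctan2(w[1],w[0])),np.hypot(*w)*1e3)
for n,c in(('t',t),('s',s)):
    P=pts(c); d=P[...,:2]-ax; r=np.hypot(d[...,0],d[...,1])
    m=(r<.031)&(r>.010)&(P[...,2]<.096)
    for v,u in np.argwhere(m): 
        w=ray(c,u,v,.104)[:2]-ax; print(n,u,v,P[v,u,2].round(3),(w*1e3).round(1),np.degrees(np.arctan2(w[1],w[0])).round(1))
g=cv2.cvtColor(s['color'],cv2.COLOR_RGB2GRAY); print(g[312:328,372:395])
```

```text
scene [30.31133126 -7.63938997] -14.145704414094354 31.259191956171772
scene [19.78019386 -3.57605449] -10.247791871244079 20.10085159231535
scene [11.32406552 -1.35224984] -6.809661832844624 11.404518382665701
t 203 226 0.073 [23.9 -7.2] -16.9
t 204 226 0.073 [23.9 -9.1] -20.8
t 205 226 0.073 [ 23.9 -10.9] -24.6
t 202 227 0.091 [22.  -5.4] -13.9
t 203 227 0.089 [22.  -7.3] -18.4
t 204 227 0.091 [22.  -9.2] -22.6
t 202 228 0.093 [20.1 -5.5] -15.3
t 203 228 0.089 [20.1 -7.4] -20.1
t 204 228 0.092 [20.1 -9.2] -24.6
t 201 229 0.095 [18.2 -3.7] -11.5
t 202 229 0.092 [18.2 -5.6] -17.0
t 203 229 0.091 [18.2 -7.4] -22.1
t 201 230 0.089 [16.3 -3.8] -13.0
t 202 230 0.094 [16.4 -5.6] -19.0
t 203 230 0.091 [16.4 -7.5] -24.6
t 201 231 0.089 [14.5 -3.8] -14.9
t 202 231 0.089 [14.5 -5.7] -21.5
t 203 231 0.094 [14.5 -7.5] -27.5
t 201 232 0.092 [12.6 -3.9] -17.2
t 202 232 0.091 [12.6 -5.8] -24.5
t 201 233 0.091 [10.7 -4. ] -20.3
t 202 233 0.09 [10.8 -5.8] -28.4
t 204 235 0.092 [ 7.1 -9.6] -53.7
s 397 317 0.096 [-7.3  3.7] 153.3
s 397 318 0.071 [-6.1  5.5] 137.9
s 386 319 0.092 [13.  -2.1] -9.1
s 378
[... 1149 characters left out ...]
182 178 177 172 176]
 [186 187 164 154 113 125 151 156 158 163 186 193 197 188 188 194 166 169
  180 176 175 176 174]
 [160 193 179 157 126 147 178 184 188 191 197 195 188 188 199 195 175 178
  180 180 184 181 175]
 [117 161 184 164 132 123 166 187 192 193 203 199 186 190 199 202 191 183
  191 208 211 196 189]
 [ 90 111 161 171 137 128 157 184 188 181 181 183 183 182 205 203 188 186
  202 228 228 209 208]
 [ 88  88 125 157 156 149 141 157 177 184 183 182 182 181 205 198 180 195
  194 210 216 203 198]
 [ 88  88  93 106 137 155 147 135 159 174 182 183 181 181 182 183 187 192
  195 201 198 194 197]
 [ 90  90  89  89 105 141 149 145 136 147 169 180 182 181 183 182 191 186
  181 183 187 197 196]]
```

Both views put the notch near -18±4° in the world, about -0.47 rad in the box frame. I'll turn back towards -2°, then raise gently to the collar.

```bash
python3 -m creep '[0,0,0,0,0,0,0.5, 0,0,0,0,0,0,1, 0,0,0,0,0,0,2, 0,0,0,0,0,0,3, 0,0,0,0,0,0,4, 0,0,0,0,0,0,5, 0,0,0,0,0,0,6, 0,0,0,0,0,0,7, 0,0,0,0,0,0,7.3, 0,0,0,0,0,0,7.3]'
python3 -c "
from h import *
togo(.5195,.178,.1427,178)"
python3 -m creep '[0,0,0,-0.03,0,0,0, 0,0,0,-0.06,0,0,0, 0,0,0,-0.09,0,0,0, 0,0,0,-0.12,0,0,0, 0,0,0,-0.12,0,0,0]'
python3 -c "
from h import *
togo(.5195,.178,.1477,178)"
python3 -m creep '[0,0,0,-0.02,0,0,0, 0,0,0,-0.04,0,0,0, 0,0,0,-0.05,0,0,0, 0,0,0,-0.05,0,0,0]'
python3 -c "
from h import *
togo(.5195,.178,.1477,178)"
```

```text
time_s: 8.05
tool_pos: [0.5192, 0.179, 0.1426]
tool_rot: [180.0, -0.0, 179.1]
force: [-1.8, 1.3, 4.4]
grip_width: 0.0076
grasp_force: 40.0
t 8.05 pos [0.5192 0.179  0.1426] rot [ 1.7999e+02 -1.0000e-02  1.7910e+02] F [-1.8  1.3  4.4] T [ 0.67 -0.07  0.01] grip 0.0076 40.0 q7 55.4
go [-0.01  -0.033 -0.003] turn [ 0.001 -0.002  0.183]
time_s: 8.55
tool_pos: [0.5187, 0.1788, 0.1457]
tool_rot: [180.0, -0.1, 179.0]
force: [-0.5, 4.5, -4.2]
grip_width: 0.0074
grasp_force: 40.0
t 8.55 pos [0.5187 0.1788 0.1457] rot [ 1.7999e+02 -9.0000e-02  1.7901e+02] F [-0.5  4.5 -4.2] T [ 1.19 -0.03  0.02] grip 0.0074 40.0 q7 55.5
go [-0.026 -0.025 -0.067] turn [ 0.002 -0.016  0.168]
time_s: 8.95
tool_pos: [0.5192, 0.1787, 0.1476]
tool_rot: [180.0, -0.0, 179.0]
force: [-1.3, 4.5, -3.0]
grip_width: 0.0077
grasp_force: 40.0
t 8.95 pos [0.5192 0.1787 0.1476] rot [ 1.8000e+02 -3.0000e-02  1.7899e+02] F [-1.3  4.5 -3. ] T [1.32 0.21 0.09] grip 0.0077 40.0 q7 55.6
go [-0.012 -0.023 -0.004] turn [ 0.    -0.006  0.165]
```

```bash
python3 -m creep '[0,0,0.017,0,0,0,0, 0,0,0.017,-0.02,0,0,0, 0,0,0.017,-0.02,0,0,0]'
python3 -m creep '[0,0,0,-0.02,0,0,0, 0,0,0,-0.02,0,0,0]'
python3 -c "
from h import *
togo(.5195,.178,.1477,170)"
python3 -m creep '[0,0,0,-0.02,0,0,0, 0,0,0,-0.02,0,0,0]'
python3 -c "
from h import *
togo(.5195,.178,.1477,170)"
```

```text
time_s: 9.25
tool_pos: [0.5193, 0.1788, 0.1478]
tool_rot: [-180.0, -0.0, 179.0]
force: [-1.3, 4.6, -6.1]
grip_width: 0.0078
grasp_force: 40.0
time_s: 9.45
tool_pos: [0.5193, 0.1787, 0.148]
tool_rot: [180.0, -0.0, 179.0]
force: [2.1, 4.7, -10.9]
grip_width: 0.0078
grasp_force: 40.0
t 9.45 pos [0.5193 0.1787 0.148 ] rot [ 1.8000e+02 -4.0000e-02  1.7897e+02] F [  2.1   4.7 -10.9] T [ 1.39 -0.29  0.05] grip 0.0078 40.0 q7 55.6
go [-0.008 -0.024  0.009] turn [-0.    -0.006  1.495]
time_s: 9.65
tool_pos: [0.5193, 0.1787, 0.1481]
tool_rot: [180.0, -0.0, 179.0]
force: [3.0, 5.9, -15.9]
grip_width: 0.0074
grasp_force: 40.0
t 9.65 pos [0.5193 0.1787 0.1481] rot [ 1.7998e+02 -4.0000e-02  1.7897e+02] F [  3.    5.9 -15.9] T [ 1.55 -0.62  0.05] grip 0.0074 40.0 q7 55.6
go [-0.008 -0.023  0.012] turn [ 0.002 -0.007  1.495]
```

The lug meets the collar at z≈0.148, with stiffness about 10 N/mm. I'll ease to about 10 N and scan clockwise.

```bash
python3 -m creep '[0,0,0,0.02,0,0,0, 0,0,0,0.02,0,0,0.4, 0,0,0,0.02,0,0,0.8, 0,0,0,0.02,0,0,1.2, 0,0,0,0.02,0,0,1.2]'
python3 -c "
from h import *
togo(.5195,.178,.1477,170)"
python3 -m creep '[0,0,0,0,0,0,0.15, 0,0,0,0,0,0,0.3, 0,0,0,0,0,0,0.45, 0,0,0,0,0,0,0.6]'
python3 -c "
from h import *
togo(.5195,.178,.1477,161)"
```

```text
time_s: 10.15
tool_pos: [0.5192, 0.1789, 0.148]
tool_rot: [-180.0, -0.0, 171.7]
force: [1.7, 4.7, -12.7]
grip_width: 0.0074
grasp_force: 40.0
t 10.15 pos [0.5192 0.1789 0.148 ] rot [-1.8000e+02 -4.0000e-02  1.7174e+02] F [  1.7   4.7 -12.7] T [ 1.43 -0.26  0.14] grip 0.0074 40.0 q7 48.7
go [-0.013 -0.03   0.011] turn [-0.    -0.006  0.29 ]
time_s: 10.55
tool_pos: [0.5192, 0.179, 0.1481]
tool_rot: [180.0, -0.0, 168.2]
force: [1.4, 5.2, -11.3]
grip_width: 0.0076
grasp_force: 40.0
t 10.55 pos [0.5192 0.179  0.1481] rot [ 1.8000e+02 -4.0000e-02  1.6816e+02] F [  1.4   5.2 -11.3] T [ 1.41 -0.23  0.14] grip 0.0076 40.0 q7 45.4
go [-0.016 -0.032  0.013] turn [ 0.    -0.006  1.194]
```

```bash
python3 -m creep '[0,0,0,0,0,0,0.15, 0,0,0,0,0,0,0.3, 0,0,0,0,0,0,0.45, 0,0,0,0,0,0,0.45]'
python3 -c "
from h import *
togo(.5195,.178,.1477,161)"
```

```text
time_s: 10.95
tool_pos: [0.5193, 0.179, 0.1485]
tool_rot: [-180.0, -0.0, 165.5]
force: [0.9, 4.6, -8.6]
grip_width: 0.0075
grasp_force: 40.0
t 10.95 pos [0.5193 0.179  0.1485] rot [-1.7999e+02 -3.0000e-02  1.6547e+02] F [ 0.9  4.6 -8.6] T [ 1.36 -0.04  0.01] grip 0.0075 40.0 q7 42.8
go [-0.015 -0.031  0.028] turn [-0.002 -0.005  0.745]
```

z rose and the force fell, so it may be entering. I'll probe with 1.2 mm more lift.

```bash
python3 -m creep '[0,0,0,-0.02,0,0,0, 0,0,0,-0.04,0,0,0, 0,0,0,-0.04,0,0,0]'
python3 -c "
from h import *
togo(.5195,.178,.1477,161)"
```

```text
time_s: 11.25
tool_pos: [0.5194, 0.1785, 0.1504]
tool_rot: [-179.9, -0.0, 165.5]
force: [-1.8, 2.7, -5.8]
grip_width: 0.0077
grasp_force: 40.0
t 11.25 pos [0.5194 0.1785 0.1504] rot [-179.94   -0.    165.45] F [-1.8  2.7 -5.8] T [0.86 0.26 0.03] grip 0.0077 40.0 q7 42.9
go [-0.006 -0.016  0.089] turn [-0.01   0.     0.742]
```

```bash
python3 -m creep '[0,0,0,-0.05,0,0,0, 0,0,0,-0.1,0,0,0, 0,0,0,-0.15,0,0,0, 0,0,0,-0.2,0,0,0]'
python3 -c "
from h import *
togo(.5195,.178,.1877,161)"
python3 -m creep '[0,0,0,-0.05,0,0,0, 0,0,0,-0.1,0,0,0, 0,0,0,-0.15,0,0,0, 0,0,0,-0.2,0,0,0]'
python3 -c "
from h import *
togo(.5195,.178,.1877,161)"
```

```text
time_s: 11.65
tool_pos: [0.5195, 0.1785, 0.156]
tool_rot: [-179.9, -0.0, 165.5]
force: [-1.4, 1.7, -5.9]
grip_width: 0.0076
grasp_force: 40.0
t 11.65 pos [0.5195 0.1785 0.156 ] rot [-179.95   -0.    165.46] F [-1.4  1.7 -5.9] T [ 0.53  0.16 -0.04] grip 0.0076 40.0 q7 43.2
go [-0.006 -0.016 -1.056] turn [-0.008 -0.     0.743]
time_s: 12.05
tool_pos: [0.5195, 0.1786, 0.1621]
tool_rot: [-180.0, 0.0, 165.5]
force: [-1.3, 0.6, -5.5]
grip_width: 0.0076
grasp_force: 40.0
t 12.05 pos [0.5195 0.1786 0.1621] rot [-179.95    0.    165.46] F [-1.3  0.6 -5.5] T [ 0.17  0.3  -0.06] grip 0.0076 40.0 q7 43.4
go [-0.005 -0.019 -0.853] turn [-0.008  0.     0.744]
```

The key is sliding freely at about 6 N. I'll draw it fully out and look.

```bash
python3 -m creep '[0,0,0,-0.08,0,0,0, 0,0,0,-0.16,0,0,0, 0,0,0,-0.24,0,0,0, 0,0,0,-0.32,0,0,0, 0,0,0,-0.4,0,0,0, 0,0,0,-0.48,0,0,0, 0,0,0,-0.58,0,0,0, 0,0,0,-0.7,0,0,0, 0,0,0,-1,0,0,0, 0,0,0,-1.4,0,0,0, 0,0,0,-1.8,0,0,0, 0,0,0,-1.8,0,0,0]'
python3 - <<'E'
from h import *
togo(.5605,-.2146,.22,201.9)
c=cam('scene'); a=c['color'][230:380,330:470]; save('s3.png',cv2.resize(a,None,fx=4,fy=4,interpolation=2))
E
```

```text
time_s: 13.25
tool_pos: [0.5207, 0.1797, 0.2185]
tool_rot: [179.9, 0.2, 165.5]
force: [0.6, 0.2, 0.0]
grip_width: 0.0077
grasp_force: 40.0
t 13.25 pos [0.5207 0.1797 0.2185] rot [179.9    0.21 165.47] F [0.6 0.2 0. ] T [ 0.09 -0.14 -0.03] grip 0.0077 40.0 q7 45.6
go [ -4.58  -12.389  -0.054] turn [ 4.000e-03  3.800e-02 -6.071e+00]
```

View pics/s3.png

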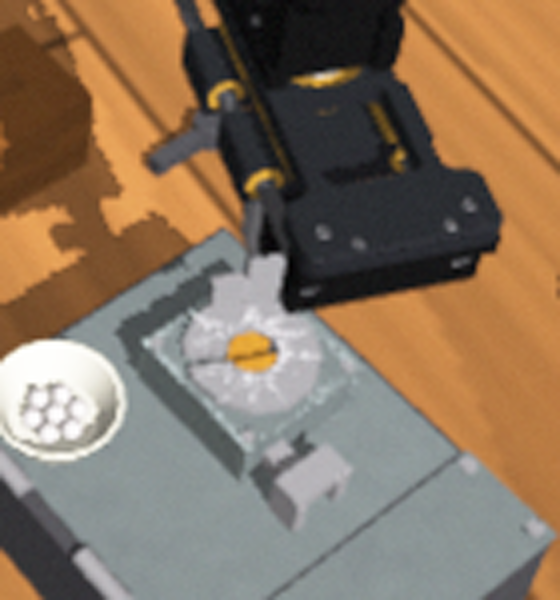

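The scene crop shows the key out of the lock, with its lug to the left (+x) and the bolt reaching into the keeper at (300,460). The notch is open at (210,358). Now I'll carry the key to above the slot.

```bash
python3 -m creep '[0,-1,-2.7,0,0,0,-1.2, 0,-2,-4.8,0,0,0,-2.4, 0,-2.6,-6.5,0,0,0,-3.6, 0,-3.2,-8.2,0,0,0,-4.8, 0,-3.7,-9.8,0,0,0,-6.1, 0,-4.2,-11.2,0,0,0,-6.1, 0,-4.5,-12,0,0,0,-6.1, 0,-4.58,-12.39,0,0,0,-6.1, 0,-4.58,-12.39,0,0,0,-6.1, 0,-4.58,-12.39,0,0,0,-6.1, 0,-4.58,-12.39,0,0,0,-6.1]'
python3 - <<'E'
from h import *
togo(.5605,-.2146,.13,202)
c=cam('wrist'); save('w2.png',c['color']); P=pts(c);Z=P[...,2]
m=(Z>.135)&(Z<.19)&(abs(P[...,0]-.56)<.05)&(abs(P[...,1]+.215)<.05)
print(m.sum()); 
# block top
m=((Z>.040)&(Z<.050)&(np.hypot(P[...,0]-.56,P[...,1]+.215)<.07)).astype(np.uint8)
k=max(cv2.findContours(m,0,1)[0],key=cv2.contourArea)
W=np.array([ray(c,u,v,.045)[:2] for u,v in k[:,0]],np.float32)*1000; print(cv2.minAreaRect(W))
E
```

```text
time_s: 14.4
tool_pos: [0.5593, -0.2135, 0.2157]
tool_rot: [179.9, 0.0, -157.8]
force: [-0.0, 0.1, -0.7]
grip_width: 0.0075
grasp_force: 40.0
t 14.4 pos [ 0.5593 -0.2135  0.2157] rot [ 1.7992e+02  1.0000e-02 -1.5783e+02] F [-0.   0.1 -0.7] T [ 0.23 -0.16 -0.02] grip 0.0075 40.0 q7 121.1
go [-0.022 -0.051  2.857] turn [0.013 0.001 0.028]
182
((559.2700805664062, -215.6473388671875), (96.44218444824219, 52.110591888427734), 21.973783493041992)
```

View pics/w2.png

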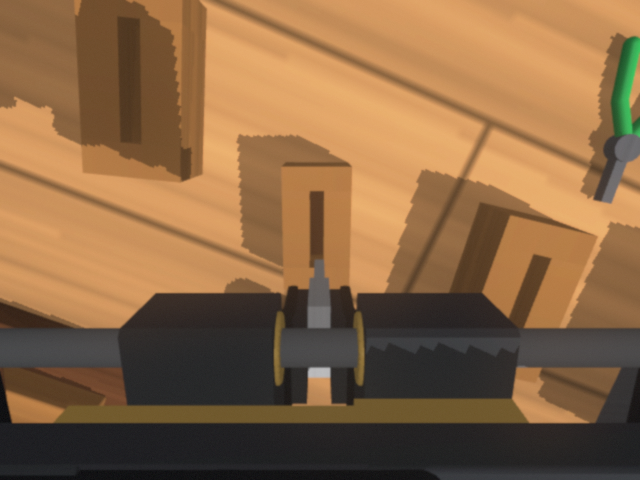

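The wrist view shows the key in the fingers at (318,320), in line with the slot at (316,230), and the block 96×52 at (559.3,-215.6) mm. I'll correct by 1.7 mm along tool y and descend.

```bash
python3 -m creep '[0,0,-0.055,0.8,0,0,0, 0,0,-0.055,1.7,0,0,0, 0,0,-0.055,2.5,0,0,0, 0,0,-0.055,3.1,0,0,0, 0,0,-0.055,3.25,0,0,0, 0,0,-0.055,3.25,0,0,0]'
python3 -m creep '[0,0,0,0.07,0,0,0, 0,0,0,0.14,0,0,0, 0,0,0,0.21,0,0,0, 0,0,0,0.28,0,0,0]'
python3 -c "
from h import *
togo(.5599,-.2151,.0777,202)"
```

```text
time_s: 15.05
tool_pos: [0.5599, -0.2152, 0.1184]
tool_rot: [180.0, -0.0, -157.8]
force: [1.0, -0.2, -1.0]
grip_width: 0.0074
grasp_force: 40.0
time_s: 15.45
tool_pos: [0.5601, -0.217, 0.1105]
tool_rot: [-180.0, 0.0, -157.9]
force: [-0.6, -0.9, 0.0]
grip_width: 0.0073
grasp_force: 40.0
t 15.45 pos [ 0.5601 -0.217   0.1105] rot [-1.7996e+02  2.0000e-02 -1.5793e+02] F [-0.6 -0.9  0. ] T [ 0.13 -0.06 -0.02] grip 0.0073 40.0 q7 118.0
go [-0.016  0.061  1.092] turn [-0.007  0.004  0.011]
```

The tip is 4 mm below the mouth without contact, but the tool has drifted 1.9 mm, so I'll recentre and continue down.

```bash
python3 -m creep '[0,0,0.03,0,0,0,0, 0,0,0.05,0.1,0,0,0, 0,0,0.05,0.2,0,0,0, 0,0,0.05,0.3,0,0,0, 0,0,0.05,0.4,0,0,0, 0,0,0.05,0.5,0,0,0]'
python3 -m creep '[0,0,0,0.1,0,0,0, 0,0,0,0.2,0,0,0, 0,0,0,0.3,0,0,0, 0,0,0,0.4,0,0,0, 0,0,0,0.45,0,0,0, 0,0,0,0.45,0,0,0]'
python3 -c "
from h import *
togo(.5599,-.2151,.0777,202)"
```

```text
time_s: 16.05
tool_pos: [0.5593, -0.2154, 0.0948]
tool_rot: [180.0, -0.0, -157.9]
force: [0.2, 0.5, -0.9]
grip_width: 0.0077
grasp_force: 40.0
time_s: 16.65
tool_pos: [0.5592, -0.2154, 0.0814]
tool_rot: [180.0, -0.0, -157.9]
force: [-0.2, 0.3, -0.9]
grip_width: 0.0075
grasp_force: 40.0
t 16.65 pos [ 0.5592 -0.2154  0.0814] rot [ 1.7999e+02 -2.0000e-02 -1.5792e+02] F [-0.2  0.3 -0.9] T [ 0.16 -0.12  0.05] grip 0.0075 40.0 q7 116.9
go [-0.026 -0.     0.122] turn [ 0.002 -0.003  0.013]
```

```bash
python3 -m creep '[0,0,0,0.03,0,0,0, 0,0,0,0.06,0,0,0, 0,0,0,0.09,0,0,0, 0,0,0,0.12,0,0,0, 0,0,0,0.12,0,0,0]'
python3 -m creep '[0,0,0,0.02,0,0,0, 0,0,0,0.03,0,0,0, 0,0,0,0.03,0,0,0]'
python3 -c "
from h import *
togo(.5599,-.2151,.0777,202)"
```

```text
time_s: 17.15
tool_pos: [0.5592, -0.2154, 0.0779]
tool_rot: [180.0, -0.0, -157.9]
force: [-0.2, 0.1, -0.4]
grip_width: 0.0074
grasp_force: 40.0
time_s: 17.45
tool_pos: [0.5595, -0.2154, 0.0776]
tool_rot: [-180.0, -0.0, -157.9]
force: [-1.4, -0.2, 4.5]
grip_width: 0.0074
grasp_force: 40.0
t 17.45 pos [ 0.5595 -0.2154  0.0776] rot [-179.98   -0.   -157.92] F [-1.4 -0.2  4.5] T [0.18 0.25 0.05] grip 0.0074 40.0 q7 116.7
go [-0.018  0.005 -0.002] turn [-0.004 -0.     0.013]
```

The floor is touched at 0.0776 m, exactly as predicted. I'll release, rise and look.

```bash
python3 -m creep '[12,0,0,0,0,0,0, 16,0,0,0,0,0,0, 24,0,0,0,0,0,0, 40,0,0,0,0,0,0, 50,0,0,0,0,0,0, 50,0,0,0,0,0,0, 50,0,0,0,0,0,0]' 5
python3 -m creep '[50,0,0,-0.3,0,0,0, 50,0,0,-0.8,0,0,0, 50,0,0,-1.8,0,0,0, 50,0,0,-2.8,0,0,0, 50,0,0,-4,0,0,0, 50,0,0,-5,0,0,0, 50,0,0,-5,0,0,0, 50,0,0,-5,0,0,0]'
python3 - <<'E'
from h import *
togo(.5599,-.2151,.0777,202)
a=cam('wrist'); s=cam('scene'); P=pts(a)
m=(P[...,2]>.055)&(P[...,2]<.1)&(np.hypot(P[...,0]-.56,P[...,1]+.215)<.03)
print('bow',m.sum(),np.median(P[m],0),P[m][:,2].max())
save('end.png',np.hstack([cv2.resize(a['color'],(400,300)),cv2.resize(s['color'][190:370,240:480],(400,300))]))
E
```

```text
time_s: 18.15
tool_pos: [0.5593, -0.2154, 0.0771]
tool_rot: [-180.0, -0.0, -157.9]
force: [0.8, -0.5, -0.5]
grip_width: 0.0461
grasp_force: 0.0
time_s: 18.95
tool_pos: [0.5599, -0.2155, 0.2289]
tool_rot: [-179.9, 0.1, -157.9]
force: [0.4, 0.3, 0.2]
grip_width: 0.05
grasp_force: 0.0
t 18.95 pos [ 0.5599 -0.2155  0.2289] rot [-1.7986e+02  8.0000e-02 -1.5792e+02] F [0.4 0.3 0.2] T [ 0.14 -0.08 -0.02] grip 0.05 0.0 q7 121.3
go [1.00e-03 2.30e-02 5.04e+00] turn [-0.023  0.014  0.014]
bow 518 [ 0.55597594 -0.21699109  0.08363199] 0.08575688760437945
```

View pics/end.png

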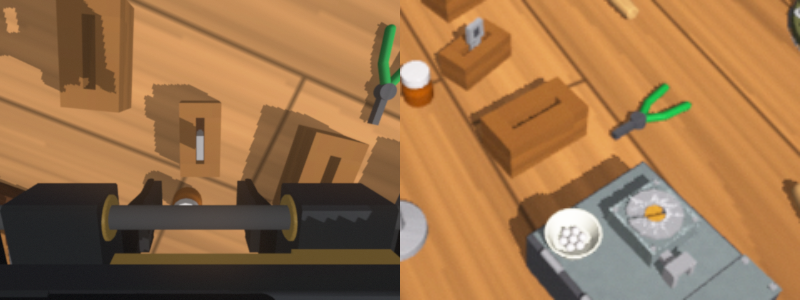

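The key stands upright in the slot: left panel (200,148), right panel (475,35), with its top at 83.6 mm against 83 expected. I'll make one quick bolt check against the start, then hand in.

Run:
```python
from h import *
import pickle
th=np.radians(9.15); Rb=np.array([[np.cos(th),np.sin(th)],[-np.sin(th),np.cos(th)]])
for n in('top','scene'):
  for c in(pickle.load(open(n+'.pkl','rb')),cam(n)):
    P=pts(c); B=(P[...,:2]-[.5203,.1778])@Rb.T*1000
    m=(abs(B[...,0]-18)<22)&(B[...,1]>38)&(B[...,1]<66)&(P[...,2]>.077)
    h,_=np.histogram(B[m][:,1],np.arange(38,67,2)); print(n,h)
```

```text
top [ 1 10  5  4  0  0  8 29 20 20 18 20 20 19]
top [ 1  9  6  8  6 10 11 36 20 18 18 21 17 23]
scene [12  8  8 19  0  0  0 18 21 28 21 22 21 27]
scene [11 10  8 10  7  7  1 18 24 22 30 19 26 22]
```

The gap at y 46–50 mm, empty at the start, is now filled, so the bolt reaches the keeper. Handing in.

```bash
python3 -c "
from cell import env
print(env.sign_off())"
```

```text
the job is handed in; nothing more can be done
None
```

I threw the bolt to its hard stop, drew the key out at the notch with about 6 N, stood it upright on the slot's floor in the smallest key block, let go and handed the job in at about 19 s; the hand-in returned no verdict.

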